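# Read out a transport logger with the touch wand

### The arm

A 6-joint arm with a two-finger parallel gripper is mounted at the origin on a cart in front of the work surface, level with it; the furniture and walls round the work are solid. World frame = base frame: x ahead of the robot, y to its left, z up, the work surface at z = 0. Lengths are in m, angles in rad, forces in N, time in s.
With the tool pointing down it reaches from about 0.35 to 0.775 m from the base axis. Payload 7.3 kg.
Tool frame: the origin (TCP) lies at the centre of the arm's flange, where the gripper is bolted on; the fingertips stand 178 mm ahead of it and the grasp point (between the pads) lies 159 mm ahead of it; z points along the fingers, y is the line along which they close (so a half turn about z gives the same grasp; the last joint's range is limited). The gripper opens to 92 mm and grips with 3 to 60 N. Pads are 19 mm wide; open, the fingers measure 130 mm over their backs; the gripper's body (75 mm by 190 mm) begins 47 mm behind the grasp point.
Start: joints at [-1.313, 0.342, 1.524, -0, 1.275, -0.146], TCP at [0.206, -0.483, 0.405] pointing down, gripper open.
Joint ranges: [-2.53, 2.53], [-0.77, 2.02], [0.04, 2.7], [-1, 4.14], [0.28, 2.66], [-3.11, 3.11]. Speed limits (rad/s): [2.57, 2.57, 3.14, 3.14, 3.14, 3.14].

### API

Orientations are given as [roll, pitch, yaw] about the fixed x, y, z axes, in that order (R = Rz(yaw) Ry(pitch) Rx(roll)).
In Python, from cell import robot gives the robot as it stands.
- The arm moves only by the shell command python3 drive.py 'ROWS' [OPENING] [FORCE]. ROWS is 1 to 8 rows, one to a line, with the numbers parted by spaces; each row has 6 numbers: dx, dy, dz in mm, then a rotation vector rx, ry, rz in units of 0.25 rad; each row shifts and turns the commanded pose from where the row before left it, along the tool's axes as they then stand; what a row does not reach is not made up. A row lasts 1/12 s, in which the tool goes at most 0.0417 m and 0.125 rad, less where a joint would pass 70% of its speed; a pose out of reach is approached as far as the arm can. OPENING is the finger opening in m, set as the command begins (- or left out keeps the last). The fingers move at their own pace and stop on an object; FORCE is the grip in N (left out, the last holds). Time passes only in rows, so rows that do not move let the fingers close. It prints the time, the measured TCP pose, the force, the opening and the grip force at its end. Input that does not fit is refused with a message, and nothing moves.
- robot.observe(): the state, without advancing time (a new reading comes with each control period).
- robot.read_camera(name): name is "scene" or "side" or "wrist"; returns a dict with "image" (480x640x3 uint8, red, green, blue), "fx", "fy", "cx", "cy" (pixels), "pose" (4x4, takes a point from camera to world coordinates). Camera axes: x right, y down, z forward; pixel columns grow to the right and rows downward; lengths in m; the calibration is good to about 2 mm. A picture is of the moment at which its call begins. There is no depth.
- robot.hand_in(): hands the job in; it is judged then, once.
The state is a dict: "time": time; "qpos": joint angles; "qvel": joint speeds; "joint_efforts": joint torques, N m; "tool_pos": TCP position; "tool_rot": TCP orientation; "contact_force": force on the tool from outside, world axes, zero at the start; "torque": the same for the moment, N m; "opening": finger opening in m; "grip_force": force on a finger pad.
Only numpy, scipy, OpenCV 4.12 (cv2) and the standard library are available. Lean on these libraries where they do the work, as an engineer would, in place of code of your own. Each camera call takes 0.05 s, during which the arm holds its last target. There are 200 camera calls.

### The job

Read out the temperature logger of the sample rack that has come in: lift the reader wand straight up out of its desk holder, bring its steel cup down through the port of the rack's logger pod and seat it squarely over the steel button inside. Press lightly, so that the sprung cup is pushed in about half its travel, and finish the program while still holding the wand steady there. Do not jab the button or shove the rack, and leave the timer and the tape roll where they are.

Things in the scene. Friction and masses are not known exactly. Their poses are not given: they have to be found in the camera images.
- rack: Delivered tube rack, loose, about 1.1 kg: black foam block 249 x 151 x 52 mm full of red-capped tubes up to 106 mm high. Origin: centre of its underside; x along its 249 mm length, z up. The logger pod is fixed to the middle of the long side at +y, which faces the robot within about 20 degrees; pod bracket 54 mm wide, reaching y = 130 mm.
- logger: White logger head of the pod, 64 x 64 x 29 mm, its face sloping 25 degrees from level towards rack +y. At the bottom of a round port, 34 mm wide, in its middle sits a steel button 17.4 mm across, bevelled to a flat top of 14.8 mm. Origin: centre of that flat top, at rack (0, 113, 62) mm; z squarely out of the port: port rim at z = 14 mm, floor round the button at z = -6 mm; x as the rack's.
- holder: Desk holder of the wand, fixed: grey block 66 x 60 x 65 mm on a black foot 84 x 78 mm, with an upright round hole 30 mm wide right through. Origin: centre of its underside, z up, top at 65 mm.
- wand: Reader wand, 0.14 kg, loose, standing nose down in the holder. Origin: centre of the underside of its 40 mm flange, which rests on the holder's top; z up to the grip end. Flange z 0 to 6 mm; black grip 30 mm (x) by 24 mm (y), z 5 to 115 mm, gripped best across the 24 mm; barrel 22 mm across down to z = -40 mm, then the sprung steel cup. Starts with the holder's yaw within 0.1 rad.
- nose (a joint): How far the sprung cup at the wand's nose is pushed in towards the grip, m: 0 free, 0.008 bottomed. The spring gives 0.8 N at the start of the travel and 0.8 N more per mm.
- cup (a point): Centre of the inner floor of the wand's cup, which must meet the button's flat top; it moves with the cup, axes as the wand's. With the cup free it lies at z = -52 mm of the wand. The cup opens away from the grip: 26 mm across outside, 21.4 mm inside, rim 3.5 mm beyond this floor.
- timer: White countdown timer, 60 x 64 x 20 mm, loose on the desk at the right of the rack, 0.06 kg. Origin: centre of the underside. A bystander.
- tape_roll: Roll of tape, 73 mm across, 18 mm high, lying flat, loose, 0.05 kg. Origin: centre of the underside. A bystander; it and the holder stand at the front left and front right of the desk, either way round.

How it is judged:
By the outcome, as a careful person would: the job done as asked, in the order asked, and still so for the second after the job is handed in, while the arm keeps its last pose, push and grip.
It also fails if it takes over 35 s, if anything falls off the work surface, if the arm or the gripper's body presses on something with over 40 N, if the wrist force passes 120 N, or if a joint passes its speed limit or range.

## Working session

There is one attempt and no reset: what is moved stays moved. The work goes in short steps, Python scripts to look and compute and a shell command to move; the robot and the scene stay as the last step left them, time stands still between calls to the robot, and variables do not carry over. Pictures are saved under pics/ and viewed, at most 10 in all, crops included, and the job is handed in when it is done.

```bash
ls; mkdir -p pics; cat > h.py <<'E'
import numpy as np, cv2
from cell import robot
from scipy.spatial.transform import Rotation as R
def shot(n,f):
    c=robot.read_camera(n); cv2.imwrite(f'pics/{f}.png',c['image'][:,:,::-1]); 
    np.savez(f'pics/{f}.npz',**{k:np.array(v) for k,v in c.items()}); return c
def load(f): return dict(np.load(f'pics/{f}.npz'))
def ray(c,u,v):
    P=np.array(c['pose']); d=P[:3,:3]@np.array([(u-c['cx'])/c['fx'],(v-c['cy'])/c['fy'],1]); return P[:3,3],d/np.linalg.norm(d)
def onz(c,u,v,z):
    o,d=ray(c,u,v); return o+d*(z-o[2])/d[2]
def tri(*obs):
    A=np.zeros((3,3));b=np.zeros(3);rs=[ray(*o) for o in obs]
    for o,d in rs: M=np.eye(3)-np.outer(d,d);A+=M;b+=M@o
    p=np.linalg.solve(A,b); return p,[np.linalg.norm((np.eye(3)-np.outer(d,d))@(p-o)) for o,d in rs]
def proj(c,p):
    P=np.array(c['pose']); q=P[:3,:3].T@(np.asarray(p)-P[:3,3]); return np.array([c['fx']*q[0]/q[2]+c['cx'],c['fy']*q[1]/q[2]+c['cy']])
E
python3 - <<'E'
from h import *
np.set_printoptions(precision=3,suppress=True)
a=shot('scene','scene0');b=shot('side','side0');w=shot('wrist','wrist0')
for c in(a,b,w):print(c['pose'],c['fx'],c['cx'],c['cy'])
print(robot.observe())
E
```

```text
cell.py
drive.py
pics
[[-0.89  -0.214  0.402  0.027]
 [-0.455  0.463 -0.761  0.887]
 [-0.023 -0.86  -0.51   0.719]
 [ 0.     0.     0.     1.   ]] 594.3400260081603 318.2663004487157 241.41117714509298
[[-0.284  0.808 -0.517  0.951]
 [ 0.959  0.248 -0.139  0.027]
 [ 0.015 -0.535 -0.845  0.783]
 [ 0.     0.     0.     1.   ]] 466.98454980931837 320.5203461976676 234.0699416877269
[[ 0.393 -0.878 -0.272  0.281]
 [-0.919 -0.376 -0.115 -0.451]
 [-0.001  0.295 -0.955  0.384]
 [ 0.     0.     0.     1.   ]] 375.8648631566333 311.5254327386279 243.37504025597337
{'time': 0.15, 'qpos': array([-1.313,  0.343,  1.525, -0.   ,  1.275, -0.146]), 'qvel': array([-0.001, -0.003, -0.003,  0.002, -0.001, -0.   ]), 'joint_efforts': array([  0.001, -43.147, -24.435,   0.072,   0.054,  -0.   ]), 'tool_pos': array([ 0.206, -0.483,  0.404]), 'tool_rot': array([-3.14 , -0.   ,  0.404]), 'contact_force': array([ 0.465,  0.092, -0.291]), 'torque': array([-0.01 , -0.037, -0.015]), 'grip_force': 0.0, 'opening': 0.0916576136088982}
```

View pics/scene0.png

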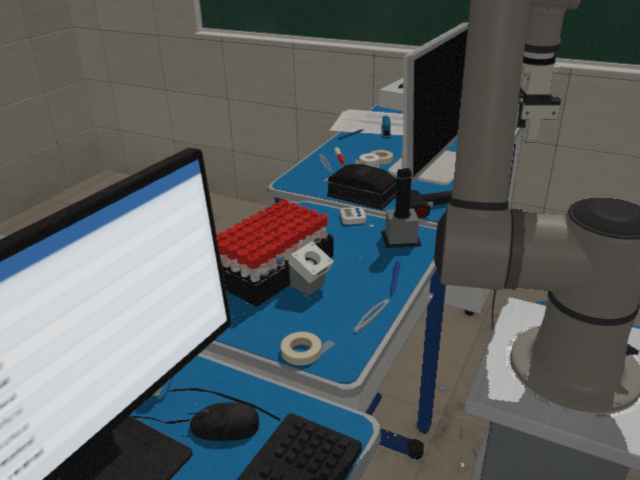

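View pics/side0.png

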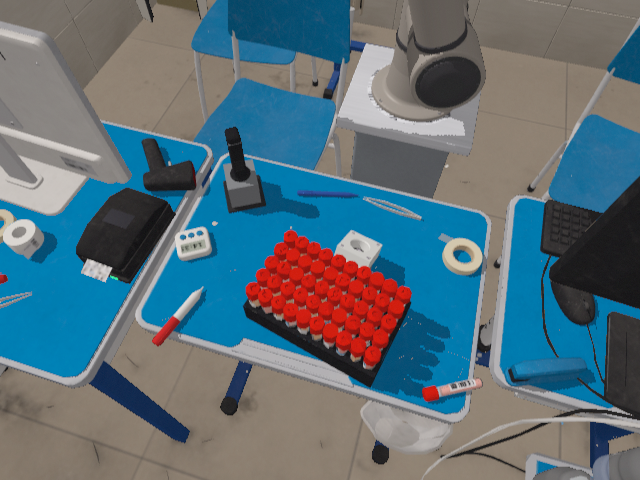

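Scene view: wand at about (403,175), holder (403,230), pod port (312,259), tape (301,348). Side view: wand top (233,133), holder (243,190), port (359,246), timer (193,242), tape (461,256).

```bash
python3 - <<'E'
from h import *
np.set_printoptions(precision=4,suppress=True)
a=load('scene0');b=load('side0')
for n,p,q in [('wandtop',(403,172),(233,131)),('flange',(402,213),(241,178)),('port',(312.5,259),(359,246)),('timer',(352,216),(193,242)),('tape',(301,348),(461,256))]:
    print(n,tri((a,*p),(b,*q)))
w=load('wrist0')
for p in [(.45,-.25,.07)]: print(proj(w,p))
S=np.hstack([cv2.resize(a['image'][160:310,200:440],None,fx=1.66,fy=1.66),cv2.resize(b['image'][115:265,200:440],None,fx=1.66,fy=1.66)])
W=cv2.resize(w['image'],(398,299))
S=np.vstack([S,np.hstack([W,np.zeros((299,S.shape[1]-398,3),np.uint8)])])
cv2.imwrite('pics/m1.png',S[:600,:,::-1]);print(S.shape)
E
```

```text
wandtop (array([ 0.4212, -0.2801,  0.1757]), [np.float64(0.004460185263716373), np.float64(0.00446018526371644)])
flange (array([ 0.4257, -0.2823,  0.0629]), [np.float64(0.0048575089076362005), np.float64(0.004857508907636299)])
port (array([ 0.5178, -0.0174,  0.0681]), [np.float64(0.0006190807214034706), np.float64(0.0006190807214035877)])
timer (array([ 0.5677, -0.3298,  0.0059]), [np.float64(0.002973203728346455), np.float64(0.0029732037283463526)])
tape (array([0.4445, 0.172 , 0.0061]), [np.float64(0.000652238213382594), np.float64(0.0006522382133825436)])
[ 119.2908 -273.0931]
(548, 796, 3)
```

View pics/m1.png

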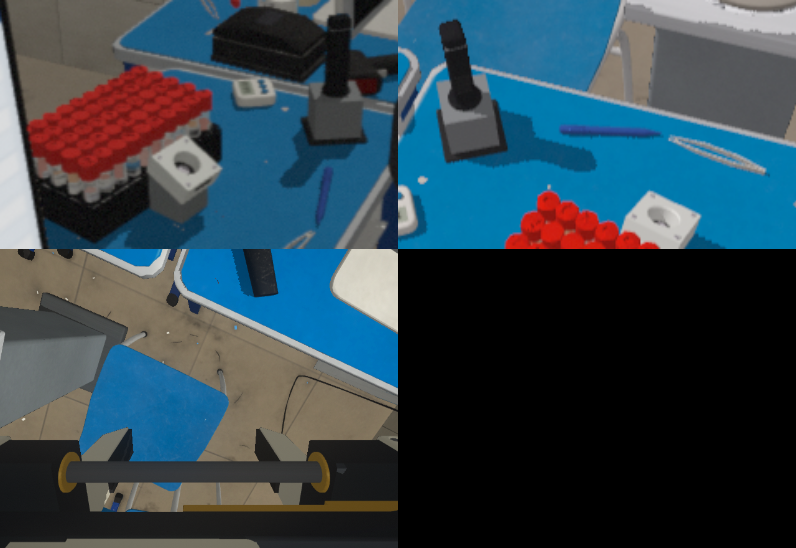

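Clear: the wand is upright at about (0.424,-0.281), grip top near z 0.18, and the port is near (0.518,-0.017,0.07). Next I'll look down with the wrist camera.

The rows are not in the units I measure in: shifts go in mm and turns go in units of 0.25 rad. I convert before sending: 0.038 m is 38, -0.035 m is -35.

```bash
python3 drive.py '10 0 -35 0 0 0
38 -19 -10 0 0 0
38 -19 0 0 0 0
38 -19 0 0 0 0
38 -19 0 0 0 0
38 -20 0 0 0 0
30 -20 0 0 0 0
0 0 0 0 0 0'
python3 - <<'E'
from h import *
w=shot('wrist','w1');print(robot.observe()['tool_pos'],robot.observe()['tool_rot'])
for p in [(.424,-.281,.18),(.424,-.281,.065),(.518,-.017,.07)]:print(proj(w,p))
E
```

```text
time: 0.82
tool_pos: [0.371, -0.2855, 0.4493]
tool_rot: [-3.14, -0.002, 0.409]
contact_force: [-0.2, 0.5, -0.3]
opening: 0.0915
grip_force: 0.0
[ 0.36992028 -0.28752614  0.4492823 ] [-3.14117270e+00 -2.47918852e-04  4.09100854e-01]
[337.38812445 175.98091613]
[329.62599621 161.20447399]
[ 73.916419 -85.77355 ]
```

View pics/w1.png

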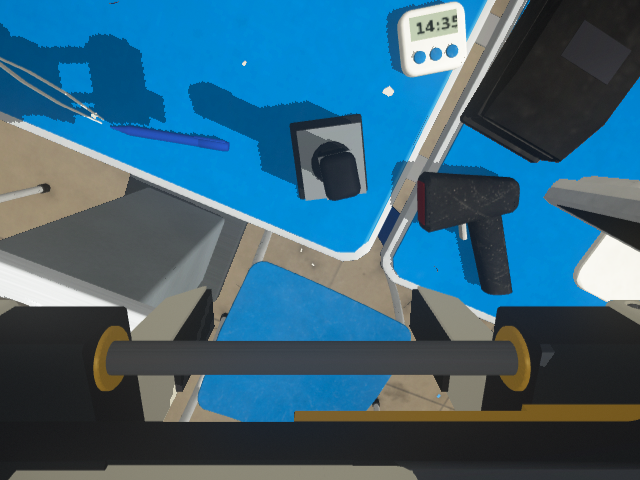

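Wrist view: wand top at about (342,176), flange at (330,160), holder foot corners at about (292,126), (361,116), (366,191), (299,199). I need a second wrist viewpoint, also covering the pod.

To row units: -0.035 m is -35, 0.01 m is 10.

```bash
python3 drive.py '0 -35 0 0 0 0
0 -35 0 0 0 0
10 -35 0 0 0 0
0 0 0 0 0 0'
python3 - <<'E'
from h import *
np.set_printoptions(precision=4,suppress=True)
w=load('w1');w2=shot('wrist','w2');print(robot.observe()['tool_pos'],robot.observe()['tool_rot'])
def up(im,s):return np.clip(255*(cv2.resize(im,None,fx=s,fy=s,interpolation=cv2.INTER_CUBIC)/255.)**.5,0,255).astype(np.uint8)
a=up(w['image'][95:220,270:390],3.2)
u,v=map(int,proj(w2,(.424,-.281,.1)));print(u,v);u0,v0=max(0,min(640-120,u-60)),max(0,v-60);print(u0,v0)
b=up(w2['image'][v0:v0+125,u0:u0+120],3.2);cv2.imwrite('pics/m2.png',np.hstack([a,b])[:,:,::-1])
f=[onz(w,*p,.01) for p in[(292,126),(361,116),(366,191),(299,199)]];print(np.array(f))
E
```

```text
time: 1.2
tool_pos: [0.3347, -0.1862, 0.4491]
tool_rot: [-3.139, 0.0, 0.405]
contact_force: [1.5, -0.3, 0.2]
opening: 0.0922
grip_force: 0.0
[ 0.3355 -0.1882  0.4495] [3.1414 0.     0.4053]
453 170
393 110
[[ 0.4384 -0.2332  0.01  ]
 [ 0.4767 -0.2963  0.01  ]
 [ 0.4072 -0.3359  0.01  ]
 [ 0.369  -0.2706  0.01  ]]
```

View pics/m2.png

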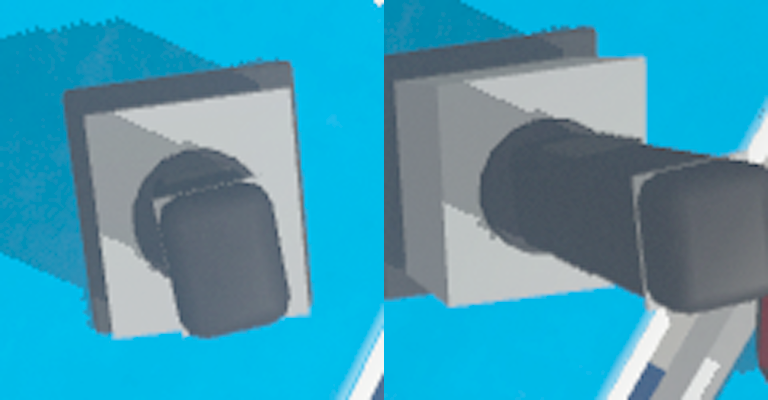

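View pics/w2.png

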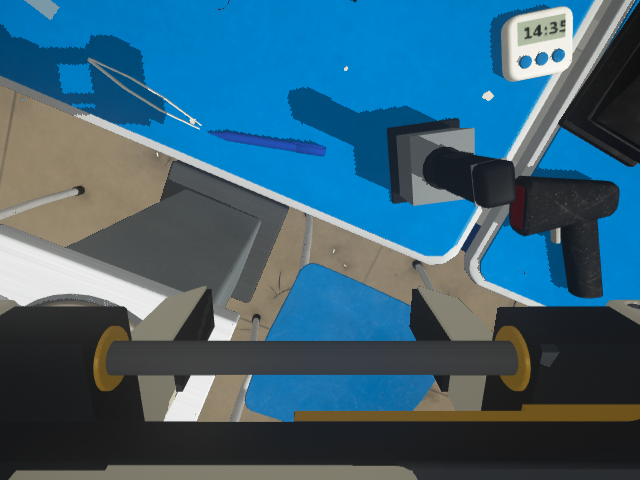

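Crops: the grip's long (30 mm) side runs along image-vertical, turned about 8° from tool x; top corners of the holder block are visible in both views. Now triangulate.

```bash
python3 - <<'E'
from h import *
np.set_printoptions(precision=4,suppress=True)
w=load('w1');w2=load('w2')
P={}
for n,p,q in [('TL',(297.2,130.9),(409.9,136.6)),('TR',(362.2,122.5),(474.6,127.8)),('BL',(304.4,200.6),(413.6,205.3)),('grip',(340,175.3),(493.5,183))]:
    P[n],e=tri((w,*p),(w2,*q));print(n,P[n],e[0])
c=(P['TR']+P['BL'])/2;print('centre',c)
d=P['TL']-P['BL'];print(np.linalg.norm(d),np.arctan2(d[1],d[0]));e=P['TL']-P['TR'];print(np.linalg.norm(e),np.arctan2(-e[0],e[1]))
for nm,o,W in(('w1',(270,95),w),):
    g=[onz(W,o[0]+x/3.2,o[1]+y/3.2,.178) for x,y in[(160,190),(262,180),(290,310),(185,335)]]
    g=np.array(g);print(g)
    for i,j in((3,0),(2,1)):d=g[j]-g[i];print('grip yaw x',np.arctan2(d[1],d[0]),np.linalg.norm(d))
    d=g[0]-g[1];print('y',np.arctan2(-d[0],d[1]),np.linalg.norm(d));d=g[3]-g[2];print('y',np.arctan2(-d[0],d[1]),np.linalg.norm(d))
E
```

```text
TL [ 0.4371 -0.242   0.0629] 3.716293033834696e-05
TR [ 0.4682 -0.2947  0.0599] 1.6586732488784757e-06
BL [ 0.3807 -0.2736  0.0698] 0.0002443530885955154
grip [ 0.4242 -0.2836  0.1697] 3.938595635437196e-05
centre [ 0.4245 -0.2841  0.0648]
0.06494608730831058 0.5110071851408209
0.06134130713657444 0.5333956218184639
[[ 0.432  -0.265   0.178 ]
 [ 0.4421 -0.2832  0.178 ]
 [ 0.4204 -0.2999  0.178 ]
 [ 0.4068 -0.2819  0.178 ]]
grip yaw x 0.5912732702475582 0.03035054470564462
grip yaw x 0.6575460217329209 0.027368539893450804
y 0.5053567538760788 0.020821177829833205
y 0.6468709694719997 0.02259174653455357
```

To row units: 0.031 m is 31, 0.012 m is 12, -0.093 rad is -0.372.

```bash
python3 drive.py '11 31 12 0 0 0
11 31 12 0 0 0
11 31 12 0 0 0
10.6 30 12 0 0 0
0 0 0 0 0 -0.372
0 0 0 0 0 -0.368
0 0 0 0 0 0
0 0 0 0 0 0'
python3 - <<'E'
from h import *
o=robot.observe();print(o['tool_pos'],o['tool_rot'])
w=shot('wrist','w3')
print(proj(w,(.424,-.284,.18)))
b=w['image'][130:420,150:500];cv2.imwrite('pics/m3.png',np.clip(255*(cv2.resize(b,None,fx=2,fy=2)/255.)**.5,0,255).astype(np.uint8)[:,:,::-1])
E
```

```text
time: 1.92
tool_pos: [0.4247, -0.2869, 0.4008]
tool_rot: [-3.141, 0.0, 0.585]
contact_force: [-0.3, 0.6, 0.7]
opening: 0.0918
grip_force: 0.0
[ 0.42470981 -0.28687392  0.40081897] [-3.14132721e+00  4.25084655e-04  5.84788835e-01]
[305.74135441 272.23500435]
```

View pics/m3.png

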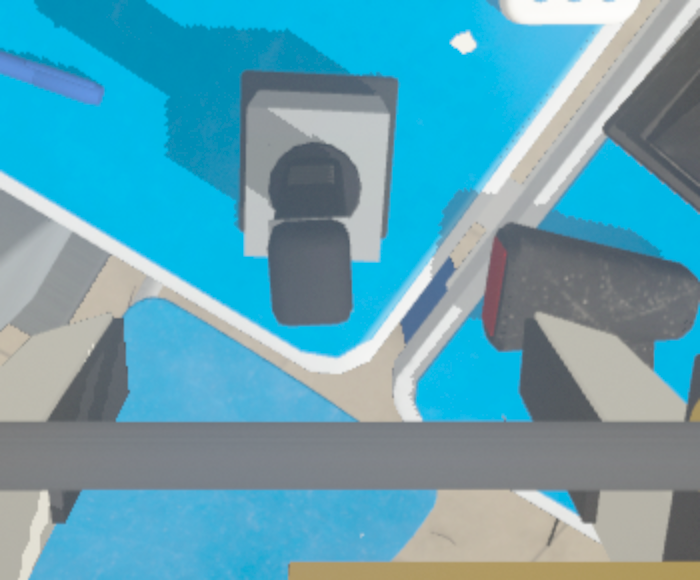

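Grip top is centred at about full-image (305,266), well aligned with the fingers. Refine the centre and descend.

```bash
python3 - <<'E'
from h import *
np.set_printoptions(precision=4,suppress=True)
w=load('w3');o=robot.observe();Rm=R.from_euler('xyz',o['tool_rot']).as_matrix()
def pt(x,y,z):p=onz(w,150+x/2,130+y/2,z);print(p,Rm.T@(p-o['tool_pos']))
pt(310,272,.18); pt(315,183,.071)   # flange circle visible centre
for x,y in((245,75),(396,78)): pt(x,y,.01)
pt(248,100,.065);pt(393,108,.065);pt(244,256,.065);pt(380,262,.065)
print(o['tool_pos'])
E
```

```text
[ 0.427  -0.2816  0.18  ] [ 0.0047 -0.0029  0.2212]
[ 0.4264 -0.2823  0.071 ] [ 0.0039 -0.0027  0.3302]
[ 0.4398 -0.232   0.01  ] [ 0.0428 -0.0372  0.3911]
[ 0.4791 -0.294   0.01  ] [0.0413 0.0362 0.3912]
[ 0.4395 -0.2401  0.065 ] [ 0.038  -0.0306  0.3361]
[ 0.4702 -0.2925  0.065 ] [0.0347 0.0301 0.3362]
[ 0.3798 -0.275   0.065 ] [-0.0311 -0.0344  0.3362]
[ 0.4109 -0.3271  0.065 ] [-0.0339  0.0262  0.3362]
[ 0.4247 -0.2865  0.4012]
```

```bash
python3 drive.py '3 -2.5 12 0 0 0
0 0 30 0 0 0
0 0 30 0 0 0
0 0 20 0 0 0
0 0 0 0 0 0' && python3 drive.py '0 0 0 0 0 0
0 0 0 0 0 0
0 0 0 0 0 0
0 0 0 0 0 0
0 0 0 0 0 0
0 0 0 0 0 0
0 0 0 0 0 0' 0.0 25
```

```text
time: 2.38
tool_pos: [0.4249, -0.2812, 0.3059]
tool_rot: [-3.135, 0.002, 0.587]
contact_force: [0.1, -0.1, -0.4]
opening: 0.0915
grip_force: 0.0
time: 2.97
tool_pos: [0.4261, -0.2818, 0.3097]
tool_rot: [3.141, -0.0, 0.589]
contact_force: [0.3, 0.1, 0.4]
opening: 0.0497
grip_force: 0.0
```

```bash
python3 drive.py '0 0 0 0 0 0
0 0 0 0 0 0
0 0 0 0 0 0
0 0 0 0 0 0
0 0 0 0 0 0
0 0 0 0 0 0
0 0 0 0 0 0'; python3 drive.py '0 0 0 0 0 0
0 0 0 0 0 0'
```

```text
time: 3.55
tool_pos: [0.4261, -0.2818, 0.3092]
tool_rot: [3.142, 0.0, 0.589]
contact_force: [-1.4, -0.0, 0.3]
opening: 0.0235
grip_force: 25.0
time: 3.72
tool_pos: [0.4261, -0.2818, 0.3092]
tool_rot: [-3.142, 0.0, 0.589]
contact_force: [-0.8, -0.2, -0.6]
opening: 0.0239
grip_force: 25.0
```

```bash
python3 drive.py '0 0 -8 0 0 0
0 0 -16 0 0 0
0 0 -22 0 0 0
0 0 -22 0 0 0
0 0 -22 0 0 0
0 0 -20 0 0 0
0 0 -10 0 0 0
0 0 0 0 0 0' - 35
python3 - <<'E'
from h import *
np.set_printoptions(precision=4,suppress=True)
a=load('scene0');b=load('side0')
for n,c,roi in(('scene',a,(235,300,285,340)),('side',b,(222,275,330,390))):
    im=c['image'];y0,y1,x0,x1=roi;s=cv2.resize(im[y0:y1,x0:x1],None,fx=8,fy=8,interpolation=cv2.INTER_CUBIC)
    hsv=cv2.cvtColor(s,cv2.COLOR_RGB2HSV);print(n,np.percentile(hsv[...,2][hsv[...,1]<60],[10,50,90]))
    for th in(150,185,210):
        m=((hsv[...,1]<50)&(hsv[...,2]>th)).astype(np.uint8)
        cs,h=cv2.findContours(m,cv2.RETR_CCOMP,cv2.CHAIN_APPROX_NONE)
        k=max(range(len(cs)),key=lambda i:cv2.contourArea(cs[i]) if h[0][i][3]<0 else 0)
        ap=cv2.approxPolyDP(cs[k],.03*cv2.arcLength(cs[k],True),True)[:,0]/8+[x0,y0]
        print(th,ap.tolist())
        for i in range(len(cs)):
            if h[0][i][3]==k and cv2.contourArea(cs[i])>2000:
                e=cv2.fitEllipse(cs[i]);print('  hole',np.array(e[0])/8+[x0,y0],np.array(e[1])/8,e[2])
E
```

```text
time: 4.38
tool_pos: [0.4262, -0.2819, 0.4323]
tool_rot: [3.136, -0.001, 0.589]
contact_force: [-0.4, -0.0, -1.8]
opening: 0.0239
grip_force: 35.0
scene [ 30. 111. 175.]
150 [[311.875, 241.875], [292.0, 254.625], [314.125, 274.5], [333.25, 261.25]]
  hole [312.6904 257.7815] [12.5861 17.9394] 117.16580200195312Traceback (most recent call last):
  File "<stdin>", line 10, in <module>
ValueError: max() iterable argument is empty
```

```bash
python3 - <<'E'
from h import *
np.set_printoptions(precision=4,suppress=True)
a=load('scene0');b=load('side0');outs=[]
for n,c,roi in(('scene',a,(235,300,280,345)),('side',b,(222,282,328,393))):
    im=c['image'];y0,y1,x0,x1=roi;s=cv2.resize(im[y0:y1,x0:x1],None,fx=6,fy=6,interpolation=cv2.INTER_CUBIC)
    hsv=cv2.cvtColor(s,cv2.COLOR_RGB2HSV);print(n)
    for th in(120,140,155):
        m=((hsv[...,1]<50)&(hsv[...,2]>th)).astype(np.uint8)
        cs,h=cv2.findContours(m,cv2.RETR_CCOMP,cv2.CHAIN_APPROX_NONE)
        if not cs: continue
        k=max(range(len(cs)),key=lambda i:cv2.contourArea(cs[i]) if h[0][i][3]<0 else 0)
        ap=cv2.approxPolyDP(cs[k],.03*cv2.arcLength(cs[k],True),True)[:,0]/6+[x0,y0]
        print(th,ap.round(1).tolist())
        for i in range(len(cs)):
            if h[0][i][3]==k and cv2.contourArea(cs[i])>1000:
                e=cv2.fitEllipse(cs[i]);print('  hole',np.array(e[0])/6+[x0,y0],np.array(e[1])/6,e[2])
    outs.append(cv2.resize(s,(390,int(s.shape[0]*390/s.shape[1]))))
H=max(o.shape[0] for o in outs);outs=[cv2.copyMakeBorder(o,0,H-o.shape[0],0,0,0) for o in outs]
cv2.imwrite('pics/m4.png',np.hstack(outs)[:,:,::-1])
E
```

```text
scene
120 [[291.2, 252.8], [312.7, 275.2], [333.3, 261.8], [312.3, 241.0], [304.3, 244.7], [300.3, 240.5]]
  hole [312.4727 257.9093] [10.8961 16.413 ] 117.48896789550781
140 [[311.5, 241.7], [291.7, 254.5], [314.2, 274.7], [333.3, 261.2]]
  hole [312.6234 257.7509] [12.0725 17.4995] 116.92146301269531
155 [[311.7, 242.0], [292.2, 254.7], [314.2, 274.3], [332.8, 261.2]]
  hole [312.6781 257.7808] [12.9766 18.2473] 117.1966552734375
side
120 [[350.7, 230.5], [334.0, 255.7], [370.0, 267.3], [381.8, 244.8]]
140 [[350.7, 230.5], [334.0, 255.7], [369.7, 267.2], [381.8, 244.8]]
155 [[350.7, 230.5], [334.0, 255.7], [369.3, 267.0], [381.8, 244.8]]
  hole [356.3853 245.617 ] [ 7.5704 15.0849] 134.7136993408203
```

View pics/m4.png

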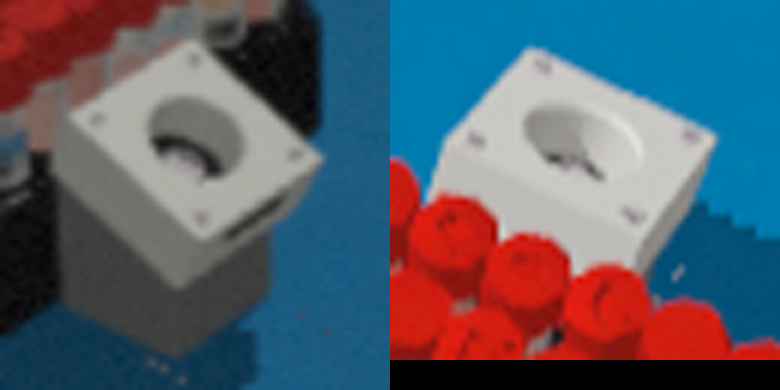

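Left (scene): face corners (312.2,241.7), (291.3,255), (313.8,275), (333.7,261.2), port (312.7,258). Right (side): (351.3,229.8), (382.2,244.5), (370.5,260.3), (337.7,244.8), port (360.2,245.5).

```bash
python3 - <<'E'
from h import *
np.set_printoptions(precision=4,suppress=True)
a=load('scene0');b=load('side0')
C=[]
for n,p,q in[('high-',(312.2,241.7),(337.7,244.8)),('high+',(291.3,255),(370.5,260.3)),('low+',(313.8,275),(382.2,244.5)),('low-',(333.7,261.2),(351.3,229.8)),('port',(312.7,258),(360.2,245.5))]:
    p,e=tri((a,*p),(b,*q));C.append(p);print(n,p,e[0])
C=np.array(C);c=C[:4].mean(0);print('c',c)
x=(C[1]+C[2]-C[0]-C[3])/2;y=(C[2]+C[3]-C[0]-C[1])/2;print(np.linalg.norm(x),np.linalg.norm(y))
n=np.cross(x,y);n/=np.linalg.norm(n);print('x',x,np.arctan2(x[1],x[0]),'n',n,'tilt',np.degrees(np.arccos(n[2])),'az',np.arctan2(n[1],n[0]))
# rack front/side base edges in side image
P=[onz(b,*p,0) for p in((247,313),(372,383),(410,310))]
for i,j in((0,1),(2,1)):
    d=P[j]-P[i];print(P[i],P[j],np.linalg.norm(d),np.arctan2(d[1],d[0]))
# red cap rows
E
```

```text
high- [ 0.5366 -0.0526  0.0855] 0.00035026815727173317
high+ [0.5507 0.01   0.085 ] 0.0013504560041661129
low+ [0.4957 0.0212 0.0581] 1.1377197145683704e-05
low- [ 0.4817 -0.0405  0.0586] 0.00013432530307015778
port [ 0.5173 -0.0159  0.071 ] 0.00016250665598832175
c [ 0.5162 -0.0155  0.0718]
0.06372209450002211 0.062270585671716665
x [ 0.0141  0.0621 -0.0005] 1.348292849813899 n [-0.4197  0.102   0.9019] tilt 25.59170560381394 az 2.9032193335961987
[ 0.6704 -0.1802  0.    ] [0.7263 0.0623 0.    ] 0.2489022967889741 1.3442295569394598
[0.5798 0.0987 0.    ] [0.7263 0.0623 0.    ] 0.15090602382623464 -0.24324988169251555
```

Rack yaw is about 1.345 and the face tilt 25.6°, matching the 25° given. Turn, carry over and tilt.

```bash
python3 drive.py '0 0 0 0 0 0.24
0 0 0 0 0 0.44
0 0 0 0 0 0.48
0 0 0 0 0 0.48
0 0 0 0 0 0.48
0 0 0 0 0 0.48
0 0 0 0 0 0.44
0 0 0 0 0 0.22' && python3 drive.py '-8 -20 0 0 0 0
-15 -38 0 0 0 0
-15 -38 0 0 0 0
-15 -38 0 0 0 0
-15 -38 0 0 0 0
-15 -38 0 0 0 0
-15 -38 0 0 0 0
-9.5 -32 0 0 0 0' && python3 drive.py '0 0 0 0 0.28 0
0 0 0 0 0.44 0
0 0 0 0 0.44 0
0 0 0 0 0.36 0
0 0 0 0 0.224 0
0 0 0 0 0 0
0 0 0 0 0 0'
python3 - <<'E'
from h import *
np.set_printoptions(precision=4,suppress=True)
o=robot.observe();Rm=R.from_euler('xyz',o['tool_rot']).as_matrix();print(o['tool_pos'],o['qpos']);print(Rm)
n=np.array([-.4119,.0946,.9063]);B=np.array([.5224,-.017,.0587])
print('tool move', Rm.T@(B+n*.3362-o['tool_pos']),'tilt err',Rm.T@-n)
E
```

```text
time: 5.05
tool_pos: [0.4259, -0.2817, 0.4284]
tool_rot: [-3.141, 0.002, -0.232]
contact_force: [0.3, 0.8, -2.0]
opening: 0.0236
grip_force: 35.0
time: 5.72
tool_pos: [0.3825, 0.0174, 0.4287]
tool_rot: [-3.141, 0.002, -0.226]
contact_force: [0.9, 0.8, -0.8]
opening: 0.0234
grip_force: 35.0
time: 6.3
tool_pos: [0.3835, 0.0153, 0.4287]
tool_rot: [3.141, -0.433, -0.226]
contact_force: [-0.1, 0.2, -1.4]
opening: 0.0238
grip_force: 35.0
[0.3835 0.0153 0.4287] [-0.1483 -0.0449  1.9624 -0.0461  0.7929  1.6737]
[[ 0.8847 -0.2242  0.4087]
 [-0.2034 -0.9745 -0.0943]
 [ 0.4195  0.0002 -0.9078]]
tool move [-0.0269  0.0004  0.0595] tilt err [ 0.0035 -0.0004  1.    ]
```

Move to hover (cup rim about 20 mm above the port rim), then look with both fixed cameras.

To row units: 0.016 m is 16, 0.0155 m is 15.5, 0.002 rad is 0.008.

```bash
python3 drive.py '-9 0 12 0 0.008 0
-9 0 16 0 0.006 0
-9 0 16 0 0 0
0 0 15.5 0 0 0
0 0 0 0 0 0
0 0 0 0 0 0
0 0 0 0 0 0'
python3 - <<'E'
from h import *
np.set_printoptions(precision=4,suppress=True)
o=robot.observe();Rm=R.from_euler('xyz',o['tool_rot']).as_matrix();print(o['tool_pos'],Rm[:,2])
a=shot('scene','s2');b=shot('side','d2');w=shot('wrist','w4')
for c in(a,b,w):
  for z in(.2442,.2962,.2997):print(proj(c,o['tool_pos']+Rm[:,2]*z),end=' ')
  print()
g=lambda im:np.clip(255*(im/255.)**.6,0,255).astype(np.uint8)
f=lambda c,x,y,s:g(cv2.resize(c['image'][y:y+int(400/s),x:x+int(400/s)],(400,400),interpolation=cv2.INTER_CUBIC))
cv2.imwrite('pics/m5.png',np.hstack([f(a,272,200,5),f(b,320,185,5)])[:,:,::-1])
E
```

```text
time: 6.88
tool_pos: [0.3852, 0.0149, 0.3645]
tool_rot: [3.142, -0.439, -0.226]
contact_force: [0.7, -0.7, -0.3]
opening: 0.0238
grip_force: 35.0
[0.3852 0.0149 0.3645] [ 0.4144 -0.0955 -0.905 ]
[323.8489 232.0411] [315.8057 249.0034] [315.2819 250.108 ] 
[372.5989 209.3112] [364.0732 233.9148] [363.5213 235.5074] 
[311.5444 261.0986] [311.5337 238.0891] [311.5331 236.8226]
```

View pics/m5.png

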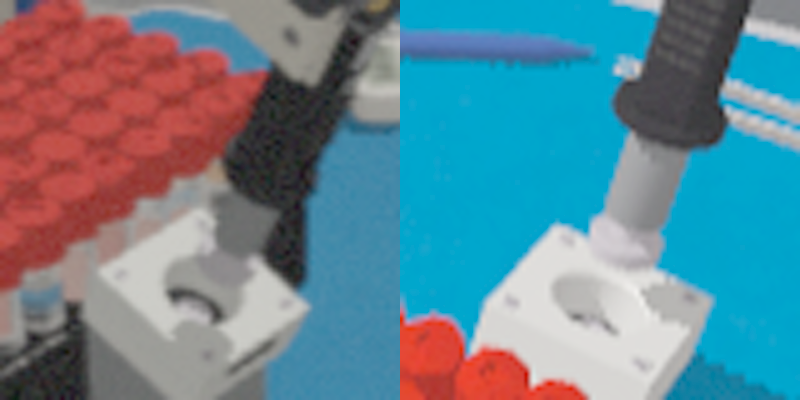

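Left: cup rim at about (317,253) and port at (312.7,258); right: cup rim at (365,235) and port at (360.2,245.5). It's within a few mm, but the wrist camera resolves finer, so I'll take two offset wrist views of the port and the held cup.

```bash
cat > look.py <<'E'
from h import *
import sys
o=robot.observe();c=shot('wrist',sys.argv[1]);np.savez(f'pics/{sys.argv[1]}_o.npz',p=o['tool_pos'],r=o['tool_rot'])
E
python3 drive.py '-20 0 0 0 0 0
-25 0 0 0 0 0
0 0 0 0 0 0
0 0 0 0 0 0'; python3 look.py wA
python3 drive.py '10 20 0 0 0 0
15 30 0 0 0 0
0 0 0 0 0 0
0 0 0 0 0 0';python3 look.py wB
python3 - <<'E'
from h import *
np.set_printoptions(precision=4,suppress=True)
B=np.array([.5166,-.0157,.0714])
g=lambda im:np.clip(255*(im/255.)**.5,0,255).astype(np.uint8)
t=[]
for n in('wA','wB'):
    c=load(n);o=np.load(f'pics/{n}_o.npz');Rm=R.from_euler('xyz',o['r']).as_matrix()
    uv=proj(c,B);cup=proj(c,o['p']+Rm[:,2]*.2997);print(n,'port pred',uv,'cup pred',cup)
    P=c['pose'];print('cam in tool',Rm.T@(P[:3,3]-o['p']));print(Rm.T@P[:3,:3])
    m=(uv+cup)/2;x,y=int(m[0]-80),int(max(0,m[1]-100));print('crop',x,y)
    t.append(g(cv2.resize(c['image'][y:y+200,x:x+160],None,fx=2.5,fy=2.5,interpolation=cv2.INTER_CUBIC)))
cv2.imwrite('pics/m6.png',np.hstack(t)[:,:,::-1])
E
```

```text
time: 7.37
tool_pos: [0.3445, 0.0243, 0.345]
tool_rot: [3.141, -0.44, -0.226]
contact_force: [1.1, 0.2, -0.2]
opening: 0.0239
grip_force: 35.0
time: 7.75
tool_pos: [0.3572, -0.0315, 0.3566]
tool_rot: [3.141, -0.443, -0.231]
contact_force: [-0.6, 0.0, -1.2]
opening: 0.0236
grip_force: 35.0
wA port pred [312.0008 176.0167] cup pred [311.4361 236.3859]
cam in tool [ 0.0806 -0.      0.0203]
[[ 0.0006 -0.9555 -0.2951]
 [ 1.      0.0005  0.0004]
 [-0.0002 -0.2951  0.9555]]
crop 231 106
wB port pred [248.1523 211.2307] cup pred [311.3905 236.378 ]
cam in tool [ 0.0806 -0.      0.0203]
[[ 0.0006 -0.9555 -0.2951]
 [ 1.      0.0005  0.0005]
 [-0.0003 -0.2951  0.9555]]
crop 199 123
```

View pics/m6.png

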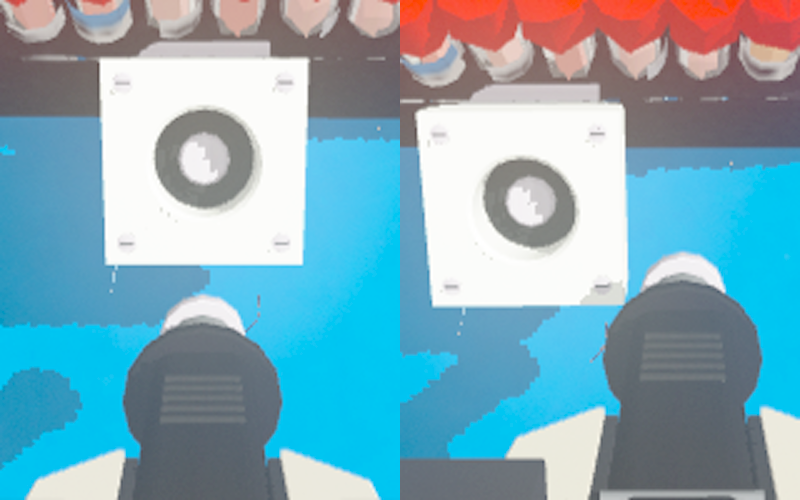

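Left: face with port, button at about (313.4,170), cup arc top at (312.6,224). Right: button at (251.4,203), cup arc top at (312.2,224). Now extract these numerically.

```bash
cat > m.py <<'E'
from h import *
from scipy.optimize import least_squares
np.set_printoptions(precision=4,suppress=True)
obs=[];port=[]
for n,bt in(('wA',(313.4,170)),('wB',(251.4,203))):
    c=load(n);o=np.load(f'pics/{n}_o.npz');Rm=R.from_euler('xyz',o['r']).as_matrix()
    im=c['image'];x0,y0=int(bt[0])-30,int(bt[1])-30
    s=cv2.resize(im[y0:y0+60,x0:x0+60],None,fx=8,fy=8,interpolation=cv2.INTER_CUBIC);v=s.max(2)
    print(n,'levels',np.percentile(v,[2,10,25,50,90]))
    for th in(70,90,110):
        m=(v<th).astype(np.uint8)
        cs,h=cv2.findContours(m,cv2.RETR_CCOMP,cv2.CHAIN_APPROX_NONE)
        for k in range(len(cs)):
            if h[0][k][3]<0 and cv2.contourArea(cs[k])>5000 :
                (u,w_),ax,an=cv2.fitEllipse(cs[k]);L=(np.array([u,w_])-3.5)/8+[x0,y0];print(th,'ring',L,np.array(ax)/8)
            elif h[0][k][3]>=0 and cv2.contourArea(cs[k])>2000:
                (u,w_),ax,an=cv2.fitEllipse(cs[k]);L=(np.array([u,w_])-3.5)/8+[x0,y0];print(th,'  button',L,np.array(ax)/8)
                if th==90:obs.append((c,*L))
    # cup arc: topmost bright edge per column
    s=im[212:240,285:340];hsv=cv2.cvtColor(s,cv2.COLOR_RGB2HSV)
    m=((hsv[...,1]<60)&(hsv[...,2]>110)).astype(np.uint8)
    nl,lab,st,_=cv2.connectedComponentsWithStats(m);k=1+np.argmax(st[1:,4]);m=lab==k;print('cup',st[k])
    pts=[]
    for x in range(st[k][0]+1,st[k][0]+st[k][2]-1):
        y=np.argmax(m[:,x]);pts.append((285+x,212+y-.5))
    q=[]
    for p in pts:
        a,d=ray(c,*p);a=Rm.T@(a-o['p']);d=Rm.T@d;q.append((a+d*(.2997-a[2])/d[2])[:2])
    q=np.array(q);r=least_squares(lambda t:np.hypot(*(q-t).T)-.013,[0,0],loss='soft_l1',f_scale=5e-4)
    print('cup centre in tool xy',r.x,'res',np.abs(r.fun).mean(),len(q))
p,e=tri(*obs);print('button',p,e)
E
python3 m.py
```

```text
wA levels [ 66.  68. 117. 250. 250.]
70 ring [312.2003 167.3109] [32.3809 35.0886]
90 ring [312.25   168.8347] [38.4319 38.9484]
90   button [312.1457 169.1255] [20.9026 21.5963]
110 ring [312.2975 168.8781] [38.9596 39.3887]
110   button [312.1466 169.1179] [20.2662 20.9103]
cup [ 11  12  33  16 275]
cup centre in tool xy [-0.0031  0.0001] res 0.00020396143619024945 31
wB levels [ 68.  70. 168. 250. 250.]
70 ring [257.3893 202.5698] [17.5781 26.6603]
70 ring [242.2611 202.1803] [14.4035 25.9281]
90 ring [250.2955 203.7475] [32.2223 38.2659]
90   button [250.7948 203.1051] [20.381  20.8839]
110 ring [250.3019 203.7598] [32.7101 38.7671]
110   button [250.7677 203.1409] [19.7846 20.222 ]
cup [ 11  12  33  16 277]
cup centre in tool xy [-0.0032  0.0002] res 0.00023189813791810998 31
button [ 0.5261 -0.018   0.0597] [np.float64(1.8723485365278276e-05), np.float64(1.8723485365321428e-05)]
```

```bash
cat > goto.py <<'E'
from h import *
import sys
np.set_printoptions(precision=4,suppress=True)
d=float(sys.argv[1]);o=robot.observe();Rm=R.from_euler('xyz',o['tool_rot']).as_matrix()
Rt=R.from_euler('xyz',[np.pi,-.4363,-.2258]).as_matrix()
B=np.array([.5261,-.018,.0597])
T=B-Rt@np.array([-.0031,.00015,.2962+d])
print('rotvec',R.from_matrix(Rm.T@Rt).as_rotvec(),'move(now)',Rm.T@(T-o['tool_pos']),'move(aligned)',Rt.T@(T-o['tool_pos']),'F tool',Rt.T@o['contact_force'],'tau',Rt.T@o['torque'],o['time'])
E
python3 drive.py '0 0 0 0 0 0';python3 goto.py .035
```

```text
time: 7.88
tool_pos: [0.3561, -0.0294, 0.3555]
tool_rot: [-3.141, -0.439, -0.226]
contact_force: [-0.6, -1.3, -1.2]
opening: 0.0241
grip_force: 35.0
rotvec [ 0.0001 -0.0031 -0.0005] move(now) [ 0.0259 -0.0493  0.0059] move(aligned) [ 0.0259 -0.0493  0.0058] F tool [-0.766   1.4011  0.9771] tau [ 0.0536 -0.4387  0.0656] 7.8833
```

The rows are not in the units I measure in: shifts go in mm and turns go in units of 0.25 rad. I convert before sending: -0.019 m is -19, -0.0153 m is -15.3, -0.003 rad is -0.012.

```bash
python3 drive.py '8 -15 2 0 -0.012 0
10 -19 2 0 0 0
7.9 -15.3 1.9 0 0 0
0 0 0 0 0 0
0 0 0 0 0 0
0 0 0 0 0 0';python3 goto.py .035; python3 look.py wC; python3 goto.py .035
```

```text
time: 8.38
tool_pos: [0.3919, 0.0132, 0.3607]
tool_rot: [3.141, -0.435, -0.224]
contact_force: [-0.5, -0.1, -2.0]
opening: 0.024
grip_force: 35.0
rotvec [-0.0004  0.0011  0.0015] move(now) [ 0.0008  0.0002 -0.0002] move(aligned) [ 0.0008  0.0002 -0.0002] F tool [-1.2275  0.2202  1.6032] tau [ 0.0414 -0.3985  0.0233] 8.3833
rotvec [-0.0001  0.0008  0.0006] move(now) [ 0.0008 -0.0001 -0.0001] move(aligned) [ 0.0008 -0.0001 -0.0001] F tool [-0.1346 -0.1041  2.1871] tau [ 0.0788 -0.4028  0.0529] 8.4333
```

```bash
python3 - <<'E'
from h import *
np.set_printoptions(precision=4,suppress=True)
a=load('s2');b=load('d2');p,e=tri((a,317.2,253.2),(b,365.2,235));q,_=tri((a,312.7,258),(b,360.2,245.5))
Rt=R.from_euler('xyz',[np.pi,-.4393,-.2258]).as_matrix()
print('cup rim in tool',Rt.T@(p-[.3852,.0149,.3645]),e,'port rel cup rim (tool)',Rt.T@(q-p))
B=np.array([.5261,-.018,.0597]);n=-Rt[:,2]
c=np.array([.3852,.0149,.3645])+Rt@[-.0031,.00015,.2997]
print('wrist says',Rt.T@(B+.014*n-c))
E
python3 drive.py '0.7 0 8 0 0 0
0 0 12 0 0 0
0 0 5 0 0 0
0 0 0 0 0 0
0 0 0 0 0 0
0 0 0 0 0 0';python3 goto.py .010
```

```text
cup rim in tool [-0.007  -0.0008  0.3018] [np.float64(0.00017214720726456713), np.float64(0.00017214720726467758)] port rel cup rim (tool) [0.005  0.0013 0.0215]
wrist says [0.0044 0.0004 0.0237]
time: 8.93
tool_pos: [0.4033, 0.0099, 0.3388]
tool_rot: [3.142, -0.437, -0.227]
contact_force: [0.4, 0.8, -0.6]
opening: 0.0236
grip_force: 35.0
rotvec [ 0.0004 -0.0003 -0.0007] move(now) [-0.0007 -0.0005  0.    ] move(aligned) [-0.0007 -0.0005  0.    ] F tool [-0.0375 -0.8441  0.6914] tau [ 0.037  -0.3827  0.0329] 8.9333
```

```bash
for i in 1 ; do python3 drive.py '-0.3 -0.2 2 0 0 0
0 0 2 0 0 0
0 0 1 0 0 0
0 0 0 0 0 0
0 0 0 0 0 0';python3 goto.py 0;python3 drive.py '0 0 1 0 0 0
0 0 1 0 0 0
0 0 0 0 0 0
0 0 0 0 0 0';python3 goto.py 0;done
```

```text
time: 9.35
tool_pos: [0.4051, 0.0098, 0.334]
tool_rot: [3.141, -0.437, -0.226]
contact_force: [-0.1, -0.3, -1.7]
opening: 0.0236
grip_force: 35.0
rotvec [ 0.0002 -0.0002 -0.0003] move(now) [-0.0003 -0.0001  0.0049] move(aligned) [-0.0003 -0.0001  0.0049] F tool [-0.7416  0.3037  1.4752] tau [ 0.0436 -0.4443  0.0189] 9.35
time: 9.68
tool_pos: [0.406, 0.0096, 0.3322]
tool_rot: [3.142, -0.437, -0.226]
contact_force: [0.3, -0.4, -3.2]
opening: 0.0242
grip_force: 35.0
rotvec [ 0.0003 -0.0003 -0.0004] move(now) [-0.0004 -0.0001  0.0029] move(aligned) [-0.0004 -0.0001  0.0029] F tool [-0.9617  0.3245  3.0463] tau [ 0.0175 -0.3688  0.013 ] 9.6833
```

```bash
cat > avg.py <<'E'
from h import *
np.set_printoptions(precision=4,suppress=True)
Rt=R.from_euler('xyz',[np.pi,-.4363,-.2258]).as_matrix();F=[];P=[];W=[]
for i in range(8):
    robot.read_camera('wrist');o=robot.observe();F.append(Rt.T@o['contact_force']);P.append(o['tool_pos']);W.append(Rt.T@o['torque'])
B=np.array([.5261,-.018,.0597])
print('F',np.mean(F,0),'tau',np.mean(W,0),'cup rel button',Rt.T@(np.mean(P,0)-B)+[-.0031,.00015,.2962],'t',o['time'])
E
python3 avg.py
python3 drive.py '-0.3 0 1 0 0 0
0 0 1 0 0 0
0 0 0 0 0 0'|sed -n 1p;python3 avg.py
```

```text
F [-0.6423  0.0388  1.1893] tau [ 0.0467 -0.3908  0.0174] cup rel button [ 0.0003  0.0001 -0.0029] t 10.0833
time: 10.33
F [-0.0658  0.009  -1.0825] tau [ 0.0139 -0.2768  0.0247] cup rel button [ 0.0002  0.0001 -0.001 ] t 10.7333
```

To row units: 0.001 m is 1.

```bash
python3 drive.py '0 0 1 0 0 0
0 0 0 0 0 0
0 0 0 0 0 0'|sed -n 1p;python3 avg.py
```

```text
time: 10.98
F [ 0.1977  0.1413 -1.6804] tau [-0.0064 -0.1293  0.0173] cup rel button [0.0001 0.0001 0.0001] t 11.3833
```

Contact along the axis; there's a small sideways force, so ease it out before completing the press.

```bash
python3 drive.py '0.5 0 0 0 0 0
0 0 0 0 0 0'|sed -n 1p;python3 avg.py; python3 drive.py '0.4 0 0.5 0 0 0
0 0 0 0 0 0'|sed -n 1p;python3 avg.py
```

```text
time: 11.55
F [-0.1877 -0.0727 -1.9763] tau [ 0.0451 -0.335   0.007 ] cup rel button [0.0004 0.0001 0.0002] t 11.95
time: 12.12
F [-1.3561 -0.3075 -2.6266] tau [ 0.0799 -0.7111 -0.0061] cup rel button [0.0007 0.0001 0.0007] t 12.5167
```

To row units: -0.0004 m is -0.4, 0.0004 m is 0.4.

```bash
python3 drive.py '-0.4 0 0.4 0 0 0
0 0 0 0 0 0
0 0 0 0 0 0'|sed -n 1p;python3 avg.py;python3 avg.py; python3 - <<'E'
from h import *
a=shot('scene','s9');b=shot('side','d9')
# did the rack move? compare face corner/edges & red caps away from the arm
for n,o,c,(y0,y1,x0,x1) in(('scene','scene0',a,(255,290,290,335)),('side','side0',b,(240,380,240,415))):
    p=load(o)['image'][y0:y1,x0:x1];q=c['image'][y0:y1,x0:x1]
    r=lambda i:((i[...,0].astype(int)-i[...,1])>80).astype(np.float32) if n=='side' else cv2.cvtColor(i,cv2.COLOR_RGB2GRAY).astype(np.float32)
    print(n,cv2.phaseCorrelate(r(p),r(q)))
E
```

```text
time: 12.77
F [-1.6147 -0.0058 -2.7421] tau [ 0.0493 -0.7418  0.0214] cup rel button [0.0005 0.0001 0.001 ] t 13.1667
F [-1.6109 -0.0797 -2.9044] tau [ 0.034  -0.7548  0.0091] cup rel button [0.0005 0.0001 0.001 ] t 13.5667
scene ((0.5726478837867433, -0.057045657603097766), 0.6711182279351317)
side ((0.005336453512995831, -0.002593221872103868), 0.9941843893057034)
```

To row units: -0.0004 m is -0.4.

```bash
python3 drive.py '-0.4 0 0 0 0 0
0 0 0 0 0 0
0 0 0 0 0 0'|sed -n 1p;python3 avg.py;python3 goto.py 0
```

```text
time: 13.92
F [-0.4895  0.3203 -2.9448] tau [ 0.0164 -0.5033  0.0208] cup rel button [0.0003 0.0001 0.001 ] t 14.3167
rotvec [ 0.0002 -0.0007 -0.0003] move(now) [-0.0003 -0.0001 -0.001 ] move(aligned) [-0.0003 -0.0001 -0.001 ] F tool [-0.2957 -0.1976 -2.4099] tau [ 0.0141 -0.4633  0.0386] 14.3167
```

```bash
python3 -c "
from cell import robot
print(robot.hand_in())"
```

```text
the job is handed in; nothing more can be done
None
```

I handed the job in at 14.3 s with the wand's cup on the logger button at about 4.1 N (roughly 4.2 of its 8 mm, from the spring rate), held steady; contact depth fits full seating but was not seen directly, the side view showed no rack shift, and the timer and tape were not re-checked.

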